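# Clip the lockout hook onto the bracket's ring

### The arm

A 6-joint arm with a two-finger parallel gripper is mounted at the origin on a cart in front of the work surface, level with it; the furniture and walls round the work are solid. World frame = base frame: x ahead of the robot, y to its left, z up, the work surface at z = 0. Lengths are in m, angles in rad, forces in N, time in s.
With the tool pointing down it reaches from about 0.425 to 0.95 m from the base axis. Payload 14.7 kg.
Tool frame: the origin (TCP) lies midway between the tips of the shut fingers; the grasp point (between the pads) lies 19 mm behind it; z points along the fingers, y is the line along which they close (so a half turn about z gives the same grasp; the last joint's range is limited). The gripper opens to 85 mm and grips with 20 to 120 N. Pads are 22 mm wide; open, the fingers measure 114 mm over their backs; the gripper's body (76 mm by 85 mm) begins 54 mm behind the grasp point. The pads swing forward as they close: fully open they stand 13 mm farther back than shut.
Start: joints at [-1.204, 0.48, 1.596, -0, 1.065, -0.047], TCP at [0.261, -0.595, 0.231] pointing down, gripper open.
Joint ranges: [-2.75, 2.75], [-0.82, 2.05], [0.23, 2.67], [-1.56, 4.7], [0.09, 2.69], [-2.92, 2.92]. Speed limits (rad/s): [1.89, 1.89, 2.39, 3.01, 3.01, 3.01].

### API

Orientations are given as a unit quaternion [w, x, y, z].
In Python, from plant import * gives the robot as it stands.
- The arm moves only by the tool arm_command, never from a script. Its argument "deltas" is a list of rows, each an object with "dp": the shift along the tool's x, y, z in m, a list of three; "twist": the turn, a rotation vector about the tool's x, y, z in rad, a list of three; "hand": the closure in counts, from 0 (fully open) to 255 (shut). In form: [{"dp": [dx, dy, dz], "twist": [wx, wy, wz], "hand": hand}, ...]. A call has 1 to 20 rows; each row shifts and turns the commanded pose from where the row before left it, along the tool's axes as they then stand; what a row does not reach is not made up. A row lasts 1/10 s, in which the tool goes at most 50 mm and 8.59 degrees, less where a joint would pass 70% of its speed; a pose out of reach is approached as far as the arm can. A call with a gripper value outside its range is refused whole. The fingers move at their own pace and stop on an object; "grip_force" is the grip in N (left out, the last holds). Time passes only in rows, so rows that do not move let the fingers close. It gives the time, the measured TCP pose, the force, the opening and the grip force at its end, in the units of the state.
- get_obs(): the state, without advancing time (a new reading comes with each control period).
- snapshot(name): name is "side" or "top"; returns the picture (480x640x3 uint8, red, green, blue); there is no depth.
- camera_info(name): a dict with "K" (3x3 intrinsics, pixels), "extrinsics" (4x4, takes a point from camera to world coordinates). Camera axes: x right, y down, z forward; pixel columns grow to the right and rows downward; lengths in m; the calibration is good to about 2 mm. A picture is of the moment at which its call begins. camera_info takes no time and is no camera call.
- job_done(): hands the job in; it is judged then, once.
Trained networks look in the newest picture that a camera, given by its name, has taken for a name from the list of things; names that differ only in an ending like _2 or _b are one class to them, and where a whole thing is asked for, a point or a joint stands for the part that bears it (a point fixed in the world has none). Each returns a list of dicts, best first, with "conf" (0 to 1); they miss things now and then, are a little off and sometimes report something else, mostly with a low value. They report only what shows in the picture. A call takes as long as a camera call.
- recognise(label, camera): "rect" ([left, top, right, bottom] as shares, 0 to 1, of the picture: columns of its width, rows of its height, round what is visible of it).
The state is a dict: "t": time; "q": joint angles; "joint_vel": joint speeds; "joint_torque": joint torques, N m; "eef_pos": TCP position; "orientation": TCP orientation; "ft_force": force on the tool from outside, world axes, zero at the start; "ft_torque": the same for the moment, N m; "gripper_width": finger opening in m; "gripper_force": force on a finger pad.
Only numpy, scipy, OpenCV 4.12 (cv2) and the standard library are available. Lean on these libraries where they do the work, as an engineer would, in place of code of your own. Each camera call takes 0.05 s, during which the arm holds its last target. There are 200 camera calls.

### The job

Lock out the analyser for service: swing the lid of the grey case up past its balance point so that it stays open, lift out the lockout clip (the big snap hook), and push the clip's sprung gate onto the D-ring of the sloped bracket until the ring is inside and the gate snaps shut. Let go of the clip, leave the case open, and do not push away or knock over the things standing around.

Things in the scene. Friction and masses are not known exactly. Their poses are not given: they have to be found in the camera images.
- case: grey plastic case fixed to the bench, origin under its centre: 110 mm deep (x, front to back), 130 wide (y), 109 tall; lower half 54 mm tall, floor and walls 5 mm; the lid is a 55 mm deep shell, 0.12 kg, hinged along the far (+x) upper edge. Inside, two rubber slots 13 mm wide and 37 deep hold the clip's ends; it lifts straight up
- case_lid (a joint): angle of the case lid, rad: 0 shut (at start), stop at 1.85. Let go below about 1.05 it falls shut; past that it falls open to the stop and stays. The tab swings up and back about +y of the case as it grows
- lid_tab (a point): grip centre of the lid's thumb tab, a flat lug 30 mm wide (y), 8 thick, projecting 35 mm forward from the lid's front edge; this point is 24 mm out from the lid's front wall. Turns with the lid; when shut its axes are the case's and it lies 134 mm in front of lid_hinge and 4 mm above it
- lid_hinge (a point): middle of the lid's hinge axis, 55 mm behind the case's centre, 54 mm above the bench; axes of the case: x front to back, y along the hinge, z up
- clip_grip (a point): middle of the clip's black handle block (56 mm along x, 16 along y, 16 up and 24 down from here; grasp across y). Clip: big steel snap hook, 0.17 kg, 116 long (x), 96 tall (z): a flat loop of 10 mm round bar below the handle, a 50x30 mm saddle plate between with 6 mm lips at x -17 and 17. Inside of loop: x -48 to 48 mm, 29 to 70 mm below this point. Starts upright in the shut case, its x along the case's y
- clip_mouth (a point): in line with the shut gate in the clip's lower side, 75 mm below clip_grip along the clip's z, 5 mm above the loop's underside; axes as clip_grip. Gate: x -36 (hinge) to 10 mm; fixed nose from x 12. Push the ring bar in at x -8 to 7; the gate shuts behind it when the bar's centre is about 40 mm above the underside; at 46 the bar meets the saddle
- clip_gate (a joint): gate angle, rad: 0 shut, grows as it swings into the loop (to 1.15); sprung shut, about 2 N at its tip to start, 5 N wide open; it cannot open outward
- ring_bar (a point): middle of the straight top bar of the D-ring: 10 mm round steel, 52 mm straight (along y), ring 78 mm wide, about 91 mm above the bench. Axes of the bracket: x to its back, y along the bar, z vertical. Between bar and panel are 53 mm, measured to the bar's centre along the panel's normal (-0.643, 0, 0.766)
- stand: grey sheet-metal bracket fixed to the bench, origin under its centre, 100 mm wide (y), 108 deep, 96 tall; its panel slopes 40 degrees, faces up and to its front (-x), and carries the fixed D-ring. A clear splash shield with a steel front rail, 246 to 251 mm up, x -62 to 55, y -55 to 55 mm, on two rear posts, covers it: come in under it from the front, tilted along the panel's normal
- cup: bystander: clear specimen cup with orange screw lid, 64 mm wide, 72 tall; origin at the centre of its underside
- tape: bystander: roll of cream tape lying flat, 62 mm wide, 19 tall; origin at the centre of its underside
- strips_vial: bystander: white vial with orange cap, 40 mm wide, 108 tall; origin at the centre of its underside
- objective: bystander: round case with black screw lid, 39 mm wide, 56 tall; origin at the centre of its underside
- jar: bystander: glass staining jar with lid, 48x56 mm, 106 tall; origin at the centre of its underside
- dish: bystander: petri dish, 58 mm wide, 15 tall; origin at the centre of its underside

How it is judged:
On the way, in this order (a step that is already met when the one before it is completed fails the run):
1. the lid stands open by itself, past its balance point (value of joint case_lid above 1.35 rad and contact force between the fingers and case_lid below 0.1 N), for 0.2 s.
2. the clip is lifted clear of the case (height (world z) of clip_mouth above 0.06 m), for 0.1 s.
3. the ring pushes the gate inward (value of joint clip_gate above 0.25 rad and distance between ring_bar and clip_mouth below 0.04 m), for 0.02 s.
4. the gate has snapped shut with the ring's bar through the loop (x of ring_bar in the frame of clip_grip between -0.047 and 0.047 m and y of ring_bar in the frame of clip_grip between -0.025 and 0.025 m and z of ring_bar in the frame of clip_grip between -0.073 and -0.03 m and angle between the y axis of ring_bar and the y axis of clip_grip, either way round below 0.7 rad and value of joint clip_gate below 0.08 rad), for 0.1 s.
At the end, for the whole second after the job is handed in: Once snapped on, the clip stays on the ring however it settles: its mouth within 110 mm of the bar's middle, its gate shut (under 0.08 rad), the clip at rest (under 0.03 m/s), and the case lid still open beyond 1.3 rad (distance between ring_bar and clip_mouth below 0.11 m and value of joint clip_gate below 0.08 rad and value of joint case_lid above 1.3 rad and linear speed of clip below 0.03 m/s); the robot touches nothing.
It fails at once if a bystander is pushed more than 30 mm or tipped over (distance of any of cup, tape, strips_vial, objective, jar, dish from where it was at the start of the episode above 0.03 m or angle between any of cup, tape, strips_vial, objective, jar, dish's own z axis and vertical above 0.5 rad).
It also fails if it takes over 64 s, if anything falls off the work surface, if the arm or the gripper's body presses on something with over 40 N, if the wrist force passes 120 N, or if a joint passes its speed limit or range.

## Working session

There is one attempt and no reset: what is moved stays moved. The work goes in short steps, Python scripts to look and compute and a tool call to move; the robot and the scene stay as the last step left them, time stands still between calls to the robot, and variables do not carry over. Pictures are saved under pics/ and viewed, at most 12 in all, crops included, and the job is handed in when it is done.

Besides the shell and the picture viewer there is one more tool, called after "Call:" as a command line: name --argument value ..., lists and objects as JSON in quotes. arm_command: Moves the arm, as the interface text tells. Its arguments: {"type":"object","properties":{"deltas":{"type":"array","items":{"type":"object","properties":{"dp":{"type":"array","items":{"type":"number"}},"twist":{"type":"array","items":{"type":"number"}},"hand":{"type":"number"}}}},"grip_force":{"type":"number"}},"required":["deltas"]}

```bash
ls; mkdir -p pics; python3 - <<'E'
from plant import *
import cv2,numpy as np
o=get_obs();print({k:np.round(v,3).tolist() for k,v in o.items()})
for n in("side","top"):
    im=snapshot(n);cv2.imwrite(f"pics/{n}0.png",im[:,:,::-1])
    c=camera_info(n);print(n,np.round(c["K"],1).tolist(),np.round(c["extrinsics"],4).tolist())
    for l in["case","case_lid","lid_tab","stand","ring_bar","cup","tape","strips_vial","objective","jar","dish"]:
        r=recognise(l,n);print(l,[(np.round(np.array(x["rect"])*[640,480,640,480],0).tolist(),round(x["conf"],2)) for x in r[:2]])
E
```

```text
pics
{'t': 0.0, 'q': [-1.204, 0.481, 1.597, 0.0, 1.065, -0.047], 'joint_vel': [-0.003, 0.002, 0.0, 0.001, -0.0, 0.001], 'joint_torque': [-0.001, -95.064, -43.02, -0.0, 0.012, -0.0], 'eef_pos': [0.261, -0.595, 0.231], 'orientation': [-0.001, 0.979, 0.205, -0.0], 'ft_force': [-0.465, -0.459, -0.397], 'ft_torque': [-0.002, -0.03, 0.024], 'gripper_force': 0.0, 'gripper_width': 0.085}
side [[545.0, 0.0, 326.4], [0.0, 545.0, 242.7], [0.0, 0.0, 1.0]] [[-0.8628, -0.2273, 0.4515, 0.0597], [-0.5055, 0.3812, -0.7741, 1.0417], [0.0039, -0.8961, -0.4438, 0.5671], [0.0, 0.0, 0.0, 1.0]]
case [([303.0, 234.0, 393.0, 322.0], 0.69)]
case_lid [([301.0, 232.0, 397.0, 303.0], 0.97)]
lid_tab [([303.0, 231.0, 394.0, 305.0], 0.71)]
stand [([304.0, 124.0, 365.0, 246.0], 0.63)]
ring_bar [([303.0, 126.0, 363.0, 244.0], 0.89)]
cup [([387.0, 228.0, 420.0, 264.0], 0.67)]
tape [([392.0, 258.0, 405.0, 283.0], 0.62)]
strips_vial [([252.0, 202.0, 271.0, 242.0], 0.79)]
objective [([303.0, 232.0, 393.0, 320.0], 0.58), ([370.0, 332.0, 396.0, 377.0], 0.57)]
jar [([328.0, 299.0, 355.0, 368.0], 0.94), ([304.0, 231.0, 393.0, 305.0], 0.46)]
dish [([272.0, 223.0, 279.0, 235.0], 0.59)]
top [[499.1, 0.0, 325.0], [0.0, 499.1, 234.0], [0.0, 0.0, 1.0]] [[-0.0576, -0.9763, 0.2084, 0.3265], [-0.9983, 0.0558, -0.0145, 0.224], [0.0025, -0.2089, -0.9779, 1.1369], [0.0, 0.0, 0.0, 1.0]]
case [([271.0, 244.0, 341.0, 315.0], 0.91)]
case_lid [([270.0, 244.0, 338.0, 314.0], 0.68), ([215.0, 297.0, 252.0, 328.0], 0.54)]
lid_tab [([274.0, 242.0, 336.0, 318.0], 0.68)]
stand [([375.0, 135.0, 463.0, 233.0], 0.75)]
ring_bar [([375.0, 133.0, 458.0, 229.0], 0.96)]
cup [([390.0, 264.0, 417.0, 290.0], 0.63)]
tape [([359.0, 273.0, 387.0, 297.0], 0.93)]
strips_vial [([335.0, 141.0, 348.0, 174.0], 0.89)]
objective [([233.0, 337.0, 253.0, 352.0], 0.81), ([386.0, 263.0, 417.0, 292.0], 0.28)]
jar [([217.0, 295.0, 253.0, 323.0], 0.78)]
dish [([360.0, 130.0, 385.0, 156.0], 0.95)]
```

```bash
python3 - <<'E'
import cv2
a=cv2.imread("pics/top0.png")[100:360,200:480];cv2.imwrite("pics/t0c.png",cv2.resize(a,(640,594),interpolation=cv2.INTER_CUBIC))
a=cv2.imread("pics/side0.png")[110:390,220:450];cv2.imwrite("pics/s0c.png",cv2.resize(a,(480,584),interpolation=cv2.INTER_CUBIC))
E
```

```text
(no output)
```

View pics/t0c.png

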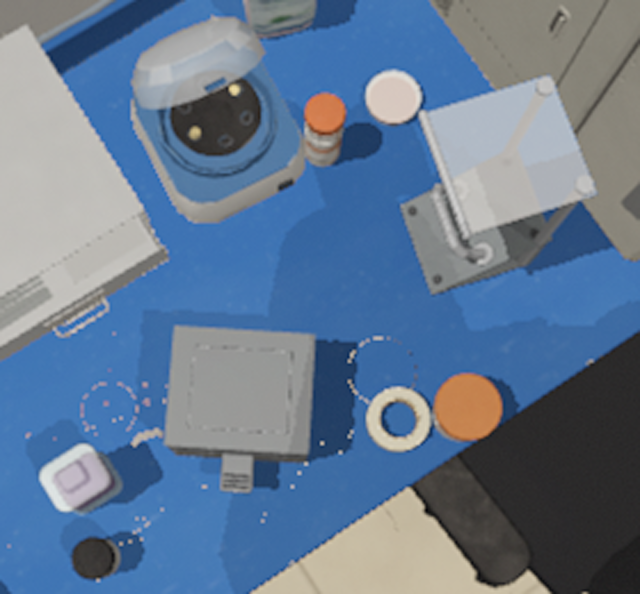

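View pics/s0c.png

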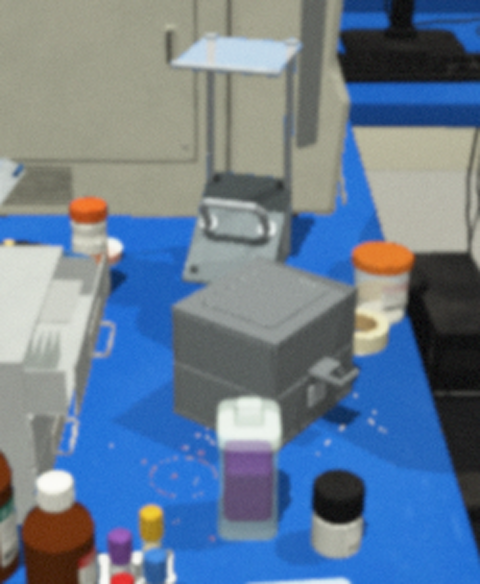

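The top crop shows the case lid corners at about (175,327), (315,333), (308,460) and (165,447), with the tab at (237,472). The shield corners are at (420,112), (550,78), (593,188) and (468,235). The side crop shows the same things, so I can fit both poses from the two views.

```bash
cat > h.py <<'E'
from plant import *
import numpy as np,cv2
from scipy.optimize import least_squares
from scipy.spatial.transform import Rotation as R
def proj(n,P):
    c=camera_info(n);K=np.array(c["K"]);E=np.linalg.inv(np.array(c["extrinsics"]))
    p=(np.atleast_2d(P)@E[:3,:3].T+E[:3,3])@K.T
    return p[:,:2]/p[:,2:]
def ray(n,uv,z):
    c=camera_info(n);K=np.array(c["K"]);E=np.array(c["extrinsics"])
    d=E[:3,:3]@np.linalg.solve(K,[uv[0],uv[1],1]);o=E[:3,3]
    return o+d*(z-o[2])/d[2]
def place(p,L): # p=(x,y,yaw)
    return np.atleast_2d(L)@R.from_euler('z',p[2]).as_matrix().T+[p[0],p[1],0]
def fit(obs,p0): # obs: list (cam,local,uv)
    f=lambda p:np.concatenate([(proj(n,place(p,l))[0]-uv) for n,l,uv in obs])
    s=least_squares(f,p0,loss='soft_l1',f_scale=2);return s.x,np.round(f(s.x).reshape(-1,2),1)
T=lambda u,v:(u/2.286+200,v/2.286+100)
S=lambda u,v:(u/2.087+220,v/2.087+110)
E
python3 - <<'E'
from h import *
h=.109
o=[("top",(.055,.065,h),T(175,327)),("top",(.055,-.065,h),T(315,333)),("top",(-.055,-.065,h),T(308,460)),("top",(-.055,.065,h),T(165,447)),
("top",(-.09,0,.06),T(236,492)),
("side",(.055,.065,h),S(173,305)),("side",(.055,-.065,h),S(270,262)),("side",(-.055,-.065,h),S(357,290)),("side",(-.055,.065,h),S(275,343))]
p,r=fit(o,[.4,.3,0]);print("case",p,r.tolist());
print("tab",place(p,(-.079,0,.058)),"hinge",place(p,(.055,0,.054)))
g=.251
o=[("top",(-.062,.055,g),T(420,112)),("top",(-.062,-.055,g),T(468,235)),("top",(.055,-.055,g),T(593,188)),("top",(.055,.055,g),T(550,78)),
("top",(-.054,-.05,0),T(437,292)),("top",(-.054,.05,0),T(403,205)),
("side",(-.062,.055,g),S(170,65)),("side",(-.062,-.055,g),S(272,72)),("side",(.055,-.055,g),S(302,42)),("side",(.055,.055,g),S(210,37)),("side",(-.054,.05,0),S(183,278))]
p,r=fit(o,[.6,.0,-1.2]);print("stand",p,r.tolist());print("bar",place(p,(-.034,0,.091)))
for n,l,uv in o[:0]:pass
for a in((-.034,.026,.091),(-.034,-.026,.091)):
    P=place(p,a); t=proj("top",P)[0];s=proj("side",P)[0];print((t-[200,100])*2.286,(s-[220,110])*2.087)
for nm,uv,z in(("cup",(403,277),.072),("tape",(373,285),.019),("vial",T(325,107),.108),("obj",T(95,557),.056),("jar",T(77,475),.1),("dish",(373,143),.015)):
    print(nm,np.round(ray("top",uv,z),3))
E
```

```text
case [ 0.47041626  0.25430142 -0.13629994] [[-0.0, -0.8], [0.5, 1.4], [-0.3, -1.5], [-1.0, -0.8], [-1.0, 0.4], [0.5, -0.0], [-3.3, -3.4], [2.7, -1.1], [1.2, 0.7]]
tab [[0.39214895 0.26503581 0.058     ]] hinge [[0.52490617 0.24682811 0.054     ]]
stand [ 0.63559073  0.01762132 -1.31719334] [[-0.3, -0.3], [-1.6, -0.5], [3.0, 1.5], [1.0, -3.2], [-2.3, 0.7], [-1.4, -0.3], [1.2, -1.7], [2.9, -0.9], [0.5, -0.5], [-2.2, -1.7], [-0.3, 1.0]]
bar [[0.62706035 0.05053382 0.091     ]]
[437.28487552 192.83961793] [207.97315555 200.44720666]
[455.50734091 242.77912373] [254.14665338 205.65172225]
cup [0.45  0.047 0.072]
tape [0.442 0.107 0.019]
vial [0.739 0.16  0.108]
obj [0.33  0.398 0.056]
jar [0.403 0.405 0.1  ]
dish [0.781 0.08  0.015]
```

```bash
cat >> h.py <<'E'
import json
def Rt(yaw_y): # tool down, tool y at world angle yaw_y
    y=np.array([np.cos(yaw_y),np.sin(yaw_y),0]);z=np.array([0,0,-1.]);return np.c_[np.cross(y,z),y,z]
def Rz(z,y): z=np.array(z)/np.linalg.norm(z);y=np.array(y)-np.dot(y,z)*z;y/=np.linalg.norm(y);return np.c_[np.cross(y,z),y,z]
def pose():
    o=get_obs();w,x,y,z=o["orientation"];return np.array(o["eef_pos"]),R.from_quat([x,y,z,w]).as_matrix()
def plan(wps,step=.04,rot=.13,start=None):
    p,M=start or pose();M=np.array(M)
    for q,N in wps:
        q=np.array(q,float);N=M if N is None else N
        rv=R.from_matrix(M.T@N).as_rotvec()
        n=max(int(np.ceil(max(np.linalg.norm(q-p)/step,np.linalg.norm(rv)/rot))),1)
        for i in range(n):
            d=M.T@((q-p)/(n-i));t=R.from_matrix(M.T@N).as_rotvec()/(n-i)
            d=np.round(d,3);t=np.round(t,3)
            print('{"dp":[%g,%g,%g],"twist":[%g,%g,%g]},'%(*(d+0.),*(t+0.)))
            p=p+M@d;M=M@R.from_rotvec(t).as_matrix()
        print('--')
    return p,M
E
python3 - <<'E'
from h import *
plan([((.48,-.2,.26),Rt(-.1)),((.46,.1,.26),Rt(.8)),((.392,.265,.19),Rt(1.434))],step=.045,rot=.14)
E
```

```text
{"dp":[0.033,-0.025,-0.003],"twist":[0,0,-0.096]},
{"dp":[0.035,-0.022,-0.003],"twist":[0,0,-0.096]},
{"dp":[0.037,-0.018,-0.003],"twist":[0,0,-0.096]},
{"dp":[0.038,-0.015,-0.002],"twist":[0,0,-0.096]},
{"dp":[0.04,-0.011,-0.003],"twist":[0,0,-0.096]},
{"dp":[0.04,-0.007,-0.002],"twist":[0,0,-0.096]},
{"dp":[0.041,-0.003,-0.003],"twist":[0,0,-0.096]},
{"dp":[0.041,0.001,-0.002],"twist":[0,0,-0.096]},
{"dp":[0.041,0.005,-0.003],"twist":[0,0,-0.096]},
{"dp":[0.04,0.009,-0.002],"twist":[0,0,-0.097]},
{"dp":[0.039,0.012,-0.003],"twist":[0,0,-0.096]},
--
{"dp":[0.042,-0.007,0],"twist":[0,0,-0.129]},
{"dp":[0.043,-0.002,0],"twist":[0,0,-0.129]},
{"dp":[0.043,0.004,0],"twist":[0,0,-0.128]},
{"dp":[0.042,0.009,0],"twist":[0,0,-0.129]},
{"dp":[0.04,0.015,0],"twist":[0,0,-0.128]},
{"dp":[0.038,0.02,0],"twist":[0,0,-0.129]},
{"dp":[0.035,0.024,0],"twist":[0,0,-0.128]},
--
{"dp":[0.033,0.014,0.014],"twist":[0,0,-0.127]},
{"dp":[0.031,0.018,0.014],"twist":[0,0,-0.127]},
{"dp":[0.028,0.022,0.014],"twist":[0,0,-0.127]},
{"dp":[0.025,0.026,0.014],"twist":[0,0,-0.127]},
{"dp":[0.022,0.028,0.014],"twist":[0,0,-0.126]},
--
```

Call:
arm_command --deltas '[{"dp": [0.033, -0.025, -0.003], "twist": [0, 0, -0.096], "hand": 90}, {"dp": [0.035, -0.022, -0.003], "twist": [0, 0, -0.096], "hand": 90}, {"dp": [0.037, -0.018, -0.003], "twist": [0, 0, -0.096], "hand": 90}, {"dp": [0.038, -0.015, -0.002], "twist": [0, 0, -0.096], "hand": 90}, {"dp": [0.04, -0.011, -0.003], "twist": [0, 0, -0.096], "hand": 90}, {"dp": [0.04, -0.007, -0.002], "twist": [0, 0, -0.096], "hand": 90}, {"dp": [0.041, -0.003, -0.003], "twist": [0, 0, -0.096], "hand": 90}, {"dp": [0.041, 0.001, -0.002], "twist": [0, 0, -0.096], "hand": 90}, {"dp": [0.041, 0.005, -0.003], "twist": [0, 0, -0.096], "hand": 90}, {"dp": [0.04, 0.009, -0.002], "twist": [0, 0, -0.097], "hand": 90}, {"dp": [0.039, 0.012, -0.003], "twist": [0, 0, -0.096], "hand": 90}, {"dp": [0.042, -0.007, 0], "twist": [0, 0, -0.129], "hand": 90}, {"dp": [0.043, -0.002, 0], "twist": [0, 0, -0.129], "hand": 90}, {"dp": [0.043, 0.004, 0], "twist": [0, 0, -0.128], "hand": 90}, {"dp": [0.042, 0.009, 0], "twist": [0, 0, -0.129], "hand": 90}, {"dp": [0.04, 0.015, 0], "twist": [0, 0, -0.128], "hand": 90}, {"dp": [0.038, 0.02, 0], "twist": [0, 0, -0.129], "hand": 90}, {"dp": [0.035, 0.024, 0], "twist": [0, 0, -0.128], "hand": 90}, {"dp": [0, 0, 0], "twist": [0, 0, 0], "hand": 90}]' --grip_force 30

```text
t: 3.1
eef_pos: [0.4598, 0.1037, 0.2605]
orientation: [-0.0, 0.372, 0.928, 0.001]
ft_force: [-0.0, 0.2, 0.3]
gripper_width: 0.0549
gripper_force: 0.0
```

```bash
python3 - <<'E'
from h import *
print(get_obs()["eef_pos"],get_obs()["q"],get_obs()["gripper_width"])
plan([((.392,.265,.17),Rt(1.434))],step=.045,rot=.14)
E
```

```text
[0.45975669 0.1036979  0.26050009] [ 1.56699063e-01  1.95209730e-01  1.95548886e+00  1.21746960e-03
  9.90290284e-01 -6.52667066e-01] 0.05492383521199924
{"dp":[0.032,0.014,0.018],"twist":[0,0,-0.125]},
{"dp":[0.03,0.018,0.018],"twist":[0,0,-0.125]},
{"dp":[0.028,0.021,0.018],"twist":[0,0,-0.125]},
{"dp":[0.025,0.025,0.018],"twist":[0.001,0,-0.125]},
{"dp":[0.021,0.028,0.019],"twist":[0,0,-0.125]},
--
```

Call:
arm_command --deltas '[{"dp": [0.032, 0.014, 0.018], "twist": [0, 0, -0.125], "hand": 90}, {"dp": [0.03, 0.018, 0.018], "twist": [0, 0, -0.125], "hand": 90}, {"dp": [0.028, 0.021, 0.018], "twist": [0, 0, -0.125], "hand": 90}, {"dp": [0.025, 0.025, 0.018], "twist": [0, 0, -0.125], "hand": 90}, {"dp": [0.021, 0.028, 0.019], "twist": [0, 0, -0.125], "hand": 90}, {"dp": [0, 0, 0.03], "twist": [0, 0, 0], "hand": 90}, {"dp": [0, 0, 0.02], "twist": [0, 0, 0], "hand": 90}, {"dp": [0, 0, 0], "twist": [0, 0, 0], "hand": 90}]'

```text
t: 3.9
eef_pos: [0.3926, 0.261, 0.1174]
orientation: [-0.002, 0.073, 0.997, -0.001]
ft_force: [-0.3, 0.5, 0.3]
gripper_width: 0.0553
gripper_force: 0.0
```

```bash
python3 - <<'E'
from h import *
print(get_obs()["eef_pos"],get_obs()["q"])
plan([((.391,.265,.048),Rt(1.434))],step=.045,rot=.14)
im=snapshot("side")[150:330,250:450,::-1];cv2.imwrite("pics/s1.png",cv2.resize(im,(660,594),interpolation=cv2.INTER_CUBIC))
E
```

```text
[0.39263895 0.26097199 0.11736568] [ 5.22351797e-01  4.03620140e-01  2.10326262e+00 -1.10119588e-04
  6.38673548e-01 -9.02255550e-01]
{"dp":[0.001,0.002,0.035],"twist":[-0.001,-0.002,-0.005]},
{"dp":[0.001,0.002,0.034],"twist":[-0.001,-0.001,-0.004]},
--
```

View pics/s1.png

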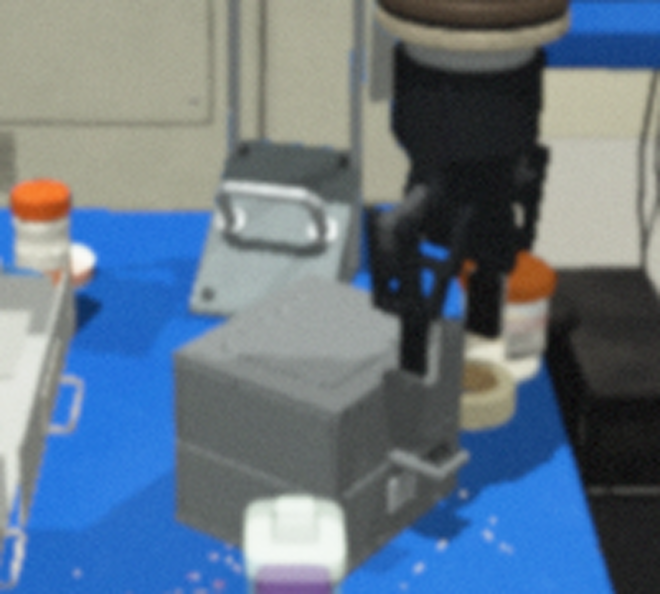

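The open fingers, at (415,350) and (485,310), straddle the tab at (430,460). I'll descend and close.

Call:
arm_command --deltas '[{"dp": [0.001, 0.002, 0.035], "twist": [0, 0, -0.005], "hand": 90}, {"dp": [0.001, 0.002, 0.034], "twist": [0, 0, -0.004], "hand": 90}, {"dp": [0, 0, 0], "twist": [0, 0, 0], "hand": 90}, {"dp": [0, 0, 0], "twist": [0, 0, 0], "hand": 255}, {"dp": [0, 0, 0], "twist": [0, 0, 0], "hand": 255}, {"dp": [0, 0, 0], "twist": [0, 0, 0], "hand": 255}, {"dp": [0, 0, 0], "twist": [0, 0, 0], "hand": 255}, {"dp": [0, 0, 0], "twist": [0, 0, 0], "hand": 255}]' --grip_force 30

```text
t: 4.75
eef_pos: [0.3932, 0.2654, 0.0523]
orientation: [0.001, 0.068, 0.998, 0.0]
ft_force: [2.7, -15.3, 4.6]
gripper_width: 0.0289
gripper_force: 31.5
```

```bash
python3 - <<'E'
from h import *
p,M=pose();print(p)
c=np.array([np.cos(-.136),np.sin(-.136),0])
w=[(p+c*.134*(1-np.cos(t))+np.array([0,0,.134*np.sin(t)]),None) for t in np.arange(.14,1.31,.145)]
plan(w,step=.05)
E
```

```text
[0.39319722 0.26537294 0.05232956]
{"dp":[-0.001,0,-0.019],"twist":[0,0,0]},
--
{"dp":[-0.004,0,-0.019],"twist":[0,0,0]},
--
{"dp":[-0.007,0,-0.018],"twist":[0,0,0]},
--
{"dp":[-0.01,0,-0.017],"twist":[0,0,0]},
--
{"dp":[-0.011,0,-0.015],"twist":[0,0,0]},
--
{"dp":[-0.014,0,-0.014],"twist":[0,0,0]},
--
{"dp":[-0.016,0,-0.011],"twist":[0,0,0]},
--
{"dp":[-0.017,0,-0.009],"twist":[0,0,0]},
--
{"dp":[-0.018,0,-0.007],"twist":[0,0,0]},
--
```

Call:
arm_command --deltas '[{"dp": [0, -0.002, 0], "twist": [0, 0, 0], "hand": 255}, {"dp": [-0.001, 0, -0.019], "twist": [0, 0, 0], "hand": 255}, {"dp": [-0.004, 0, -0.019], "twist": [0, 0, 0], "hand": 255}, {"dp": [-0.007, 0, -0.018], "twist": [0, 0, 0], "hand": 255}, {"dp": [-0.01, 0, -0.017], "twist": [0, 0, 0], "hand": 255}, {"dp": [0, 0, 0], "twist": [0, 0, 0], "hand": 255}]'

```text
t: 5.35
eef_pos: [0.4164, 0.262, 0.1272]
orientation: [0.002, 0.069, 0.998, 0.002]
ft_force: [-1.1, 7.6, -0.5]
gripper_width: 0.0286
gripper_force: 30.6
```

Call:
arm_command --deltas '[{"dp": [-0.011, 0.001, -0.015], "twist": [0, 0, 0], "hand": 255}, {"dp": [-0.014, 0, -0.014], "twist": [0, 0, 0], "hand": 255}, {"dp": [-0.016, 0, -0.011], "twist": [0, 0, 0], "hand": 255}, {"dp": [-0.017, 0, -0.009], "twist": [0, 0, 0], "hand": 255}, {"dp": [-0.018, 0, -0.007], "twist": [0, 0, 0], "hand": 255}, {"dp": [-0.009, 0, -0.002], "twist": [0, 0, 0], "hand": 255}, {"dp": [0, 0, 0], "twist": [0, 0, 0], "hand": 255}]'

```text
t: 6.05
eef_pos: [0.5005, 0.2516, 0.1839]
orientation: [0.002, 0.069, 0.998, 0.002]
ft_force: [-2.7, 10.1, 11.6]
gripper_width: 0.0287
gripper_force: 32.1
```

```bash
python3 - <<'E'
from h import *
im=snapshot("side")[110:330,250:450,::-1];cv2.imwrite("pics/s2.png",cv2.resize(im,(540,594),interpolation=cv2.INTER_CUBIC))
E
```

```text
(no output)
```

View pics/s2.png

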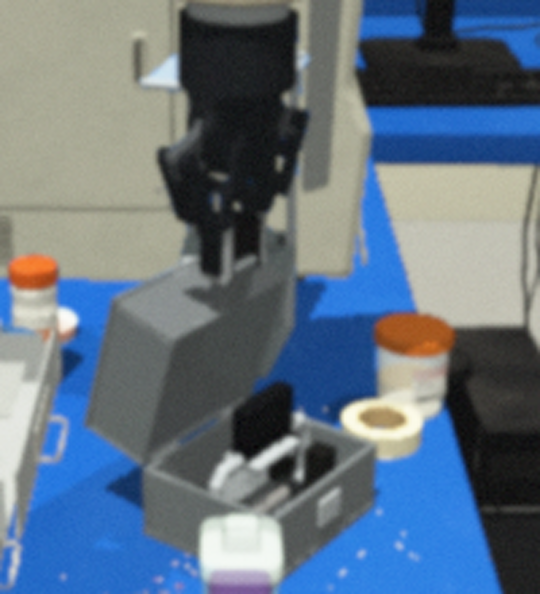

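The lid is up at about 1.3 rad, with the tab still in the fingers at (235,265). The black handle of the clip shows at (265,415). I'll release and back up.

Call:
arm_command --deltas '[{"dp": [0, 0, 0], "twist": [0, 0, 0], "hand": 60}, {"dp": [0, 0, 0], "twist": [0, 0, 0], "hand": 60}, {"dp": [0, 0, 0], "twist": [0, 0, 0], "hand": 60}, {"dp": [0, 0, 0], "twist": [0, 0, 0], "hand": 60}, {"dp": [0, 0, 0], "twist": [0, 0, 0], "hand": 60}, {"dp": [0, 0, -0.03], "twist": [0, 0, 0], "hand": 60}, {"dp": [0, 0, -0.04], "twist": [0, 0, 0], "hand": 60}, {"dp": [0.045, 0, -0.02], "twist": [0, 0, 0], "hand": 60}, {"dp": [0.045, 0, 0], "twist": [0, 0, 0], "hand": 60}, {"dp": [0.03, 0, 0], "twist": [0, 0, 0], "hand": 60}]'

```text
t: 7.1
eef_pos: [0.3772, 0.2667, 0.2718]
orientation: [0.0, 0.068, 0.998, 0.0]
ft_force: [-0.4, 0.1, -0.0]
gripper_width: 0.0656
gripper_force: 0.0
```

```bash
python3 - <<'E'
from h import *
print(pose()[0])
im=snapshot("side")[130:330,270:430,::-1];a=cv2.resize(im,(400,500),interpolation=cv2.INTER_CUBIC)
im=snapshot("top")[210:330,250:350,::-1];b=cv2.resize(im,(400,480),interpolation=cv2.INTER_CUBIC);b=np.vstack([b,np.zeros((20,400,3),np.uint8)])
cv2.imwrite("pics/st3.png",np.hstack([a,b]))
for n in("side","top"):
  for l in("clip_grip","case_lid"): print(n,l,[(np.round(np.array(x["rect"])*[640,480,640,480],0).tolist(),round(x["conf"],2)) for x in recognise(l,n)[:2]])
E
```

```text
[0.37720424 0.2667161  0.27178026]
side clip_grip [([326.0, 252.0, 362.0, 295.0], 0.8)]
side case_lid [([270.0, 198.0, 346.0, 282.0], 0.96)]
top clip_grip []
top case_lid [([275.0, 202.0, 339.0, 236.0], 0.7)]
```

View pics/st3.png

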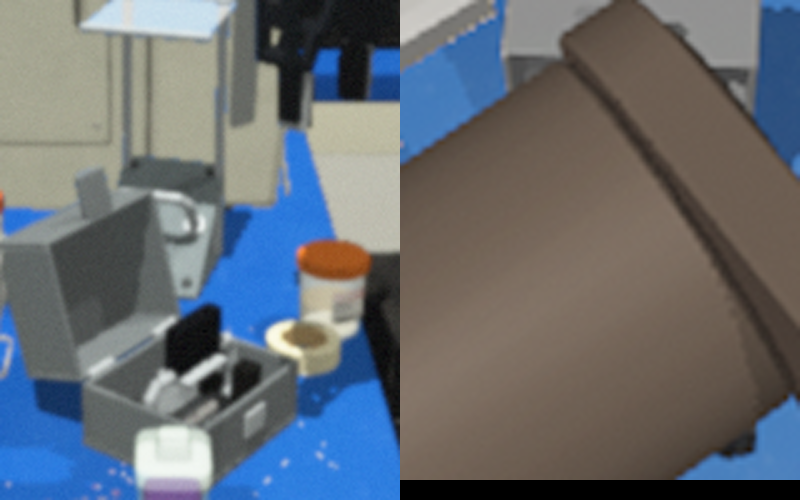

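```bash
python3 - <<'E'
from h import *
pc=(.4704,.2543,-.1363)
im=snapshot("side");sub=im[240:310,320:375].astype(int).max(2)
m=(sub<45).astype(np.uint8);n,l,st,c=cv2.connectedComponentsWithStats(m)
print([(s[0]+320,s[1]+240,s[2],s[3],s[4]) for s in st[1:] if s[4]>30])
for z in(.085,.09,.1):
  for dx in(0,):
    P=[(dx+a,b,z+c) for a in(-.008,.008) for b in(-.028,.028) for c in(-.024,.016)]
    q=proj("side",place(pc,P));print(z,q.min(0).round(1),q.max(0).round(1))
    # derivative
print(proj("side",place(pc,[(0,0,.09),(.01,0,.09),(0,.01,.09),(0,0,.1)])).round(1).tolist())
for r in sub[8:60:3]: print(''.join('#' if v<45 else ('+' if v<80 else '.') for v in r))
E
```

```text
[(np.int32(336), np.int32(253), np.int32(21), np.int32(26), np.int32(380)), (np.int32(361), np.int32(275), np.int32(13), np.int32(16), np.int32(107)), (np.int32(350), np.int32(280), np.int32(9), np.int32(8), np.int32(55))]
0.085 [336.2 249.2] [361.5 282. ]
0.09 [336.3 246.8] [361.6 279.7]
0.1 [336.3 242. ] [361.7 274.9]
[[349.0, 261.1], [344.7, 259.5], [345.8, 263.1], [349.2, 256.3]]
+++++..................................................
++++...................................................
+++..........................+#######+.................
........................+############+.................
...................++################+.................
.................####################+.................
................+####################+.................
...............+#####################+.................
...............++################+.....................
..............++############+................+####++++.
....................+###+.............++...+##########+
................................+######+...+##########+
.............................+########+....+#######+...
..............................+######+.....####+.......
............................++++.....++#+##+...........
........................+++..........+++...............
.....................++................................
.......................................................
```

```bash
python3 - <<'E'
from h import *
plan([((.46,.0,.28),Rt(-.136))],step=.045,rot=.14)
E
```

```text
{"dp":[-0.01,-0.021,-0.001],"twist":[0,0,0.131]},
{"dp":[-0.012,-0.02,-0.001],"twist":[0,0,0.131]},
{"dp":[-0.015,-0.018,-0.001],"twist":[0,0,0.131]},
{"dp":[-0.017,-0.016,-0.001],"twist":[0,0,0.131]},
{"dp":[-0.019,-0.013,-0.001],"twist":[0,0,0.131]},
{"dp":[-0.02,-0.011,-0.001],"twist":[0,0,0.131]},
{"dp":[-0.022,-0.008,0],"twist":[0,0,0.131]},
{"dp":[-0.023,-0.005,-0.001],"twist":[0,0,0.131]},
{"dp":[-0.023,-0.002,0],"twist":[0,0,0.13]},
{"dp":[-0.023,0.001,-0.001],"twist":[0,0,0.131]},
{"dp":[-0.023,0.003,0],"twist":[0,0,0.13]},
{"dp":[-0.022,0.006,-0.001],"twist":[0,0,0.131]},
--
```

Call:
arm_command --deltas '[{"dp": [-0.01, -0.021, -0.001], "twist": [0, 0, 0.131], "hand": 60}, {"dp": [-0.012, -0.02, -0.001], "twist": [0, 0, 0.131], "hand": 60}, {"dp": [-0.015, -0.018, -0.001], "twist": [0, 0, 0.131], "hand": 60}, {"dp": [-0.017, -0.016, -0.001], "twist": [0, 0, 0.131], "hand": 60}, {"dp": [-0.019, -0.013, -0.001], "twist": [0, 0, 0.131], "hand": 60}, {"dp": [-0.02, -0.011, -0.001], "twist": [0, 0, 0.131], "hand": 60}, {"dp": [-0.022, -0.008, 0], "twist": [0, 0, 0.131], "hand": 60}, {"dp": [-0.023, -0.005, -0.001], "twist": [0, 0, 0.131], "hand": 60}, {"dp": [-0.023, -0.002, 0], "twist": [0, 0, 0.13], "hand": 60}, {"dp": [-0.023, 0.001, -0.001], "twist": [0, 0, 0.131], "hand": 60}, {"dp": [-0.023, 0.003, 0], "twist": [0, 0, 0.13], "hand": 60}, {"dp": [-0.022, 0.006, -0.001], "twist": [0, 0, 0.131], "hand": 60}, {"dp": [0, 0, 0], "twist": [0, 0, 0], "hand": 60}]'

```text
t: 8.75
eef_pos: [0.46, -0.0025, 0.2801]
orientation: [0.0, 0.756, 0.655, -0.0]
ft_force: [-0.4, 0.8, -0.3]
gripper_width: 0.0654
gripper_force: 0.0
```

```bash
python3 - <<'E'
from h import *
print(pose()[0])
im=snapshot("top")
r=recognise("clip_grip","top");print([(np.round(np.array(x["rect"])*[640,480,640,480],0).tolist(),round(x["conf"],2)) for x in r[:2]])
pc=(.4704,.2543,-.1363)
P=[(a,b,.101) for a,b in((-.008,-.028),(-.008,.028),(.008,.028),(.008,-.028))]
print(proj("top",place(pc,P)).round(1).tolist())
c=im[230:330,250:350,::-1];cv2.imwrite("pics/t4.png",cv2.resize(c,(600,600),interpolation=cv2.INTER_CUBIC))
E
```

```text
[ 0.46002875 -0.00247783  0.28010448]
[([278.0, 269.0, 336.0, 282.0], 0.68)]
[[318.3, 276.1], [291.6, 274.0], [292.3, 266.4], [318.9, 268.5]]
```

View pics/t4.png

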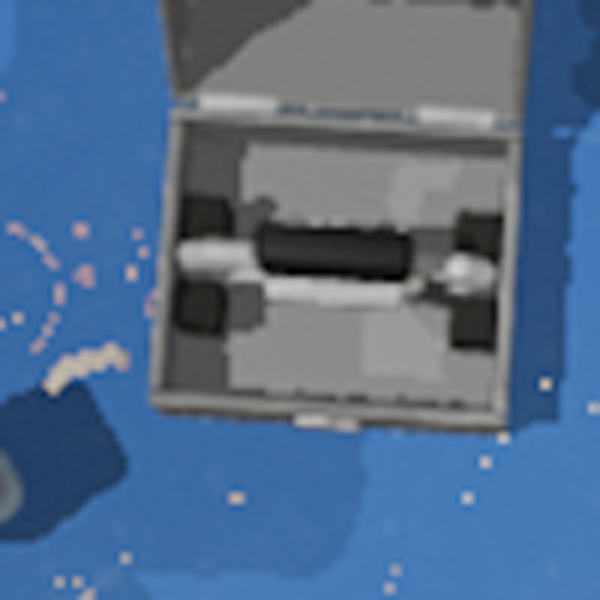

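The top view shows the handle centred at full-image pixel (305.7,271.7), against a predicted (305.3,271.2). So the clip sits at the case's centre.

```bash
python3 - <<'E'
from h import *
plan([((.470,.254,.20),Rt(-.136)),((.470,.254,.067),Rt(-.136))],step=.045,rot=.14)
E
```

```text
{"dp":[0.042,-0.004,0.013],"twist":[0,0,0]},
{"dp":[0.042,-0.004,0.013],"twist":[0,0,0]},
{"dp":[0.042,-0.004,0.013],"twist":[0,0,0]},
{"dp":[0.043,-0.004,0.014],"twist":[0,0,0]},
{"dp":[0.042,-0.004,0.013],"twist":[0,0,0]},
{"dp":[0.043,-0.004,0.014],"twist":[-0.001,0,-0.001]},
--
{"dp":[0,0,0.044],"twist":[0,0,0]},
{"dp":[0,0,0.044],"twist":[0,0,0]},
{"dp":[0,0,0.045],"twist":[0,0,0]},
--
```

Call:
arm_command --deltas '[{"dp": [0.042, -0.004, 0.013], "twist": [0, 0, 0], "hand": 110}, {"dp": [0.042, -0.004, 0.013], "twist": [0, 0, 0], "hand": 110}, {"dp": [0.042, -0.004, 0.013], "twist": [0, 0, 0], "hand": 110}, {"dp": [0.043, -0.004, 0.014], "twist": [0, 0, 0], "hand": 110}, {"dp": [0.042, -0.004, 0.013], "twist": [0, 0, 0], "hand": 110}, {"dp": [0.043, -0.004, 0.014], "twist": [0, 0, 0], "hand": 110}, {"dp": [0, 0, 0.03], "twist": [0, 0, 0], "hand": 110}, {"dp": [0, 0, 0.035], "twist": [0, 0, 0], "hand": 110}, {"dp": [0, 0, 0], "twist": [0, 0, 0], "hand": 110}]'

```text
t: 9.75
eef_pos: [0.4666, 0.2549, 0.1317]
orientation: [-0.001, 0.753, 0.658, -0.003]
ft_force: [-0.4, -0.1, 0.3]
gripper_width: 0.0484
gripper_force: 0.0
```

```bash
python3 - <<'E'
from h import *
plan([((.470,.254,.067),Rt(-.136))],step=.025,rot=.14)
im=snapshot("side")[130:330,270:430,::-1];cv2.imwrite("pics/s5.png",cv2.resize(im,(480,600),interpolation=cv2.INTER_CUBIC))
E
```

```text
{"dp":[0,0.001,0.022],"twist":[-0.002,0.001,0.001]},
{"dp":[0,0.001,0.021],"twist":[-0.002,0.001,0.001]},
{"dp":[0,0.002,0.022],"twist":[-0.002,0.002,0.001]},
--
```

View pics/s5.png

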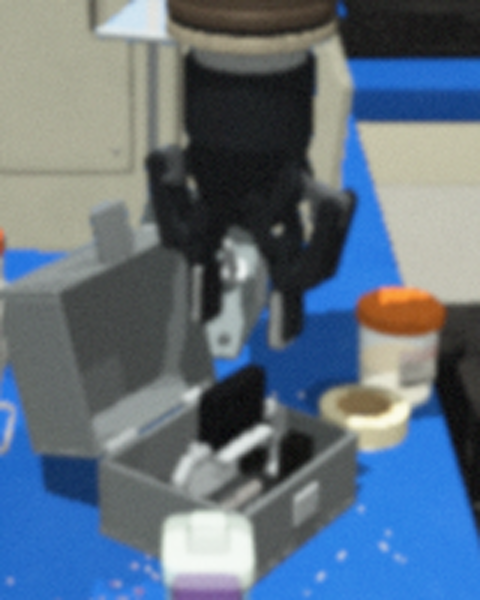

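Call:
arm_command --deltas '[{"dp": [0, 0.001, 0.022], "twist": [0, 0, 0], "hand": 110}, {"dp": [0, 0.001, 0.021], "twist": [0, 0, 0], "hand": 110}, {"dp": [0, 0.002, 0.022], "twist": [0, 0, 0], "hand": 110}, {"dp": [0, 0, 0], "twist": [0, 0, 0], "hand": 110}, {"dp": [0, 0, 0], "twist": [0, 0, 0], "hand": 255}, {"dp": [0, 0, 0], "twist": [0, 0, 0], "hand": 255}, {"dp": [0, 0, 0], "twist": [0, 0, 0], "hand": 255}, {"dp": [0, 0, 0], "twist": [0, 0, 0], "hand": 255}, {"dp": [0, 0, 0], "twist": [0, 0, 0], "hand": 255}, {"dp": [0, 0, 0], "twist": [0, 0, 0], "hand": 255}]' --grip_force 80

```text
t: 10.8
eef_pos: [0.4744, 0.255, 0.0721]
orientation: [0.0, 0.753, 0.658, 0.001]
ft_force: [-0.5, -1.2, 10.2]
gripper_width: 0.0146
gripper_force: 77.7
```

Call:
arm_command --deltas '[{"dp": [0, 0, -0.015], "twist": [0, 0, 0], "hand": 255}, {"dp": [0, 0, -0.02], "twist": [0, 0, 0], "hand": 255}, {"dp": [0, 0, -0.025], "twist": [0, 0, 0], "hand": 255}, {"dp": [0, 0, -0.03], "twist": [0, 0, 0], "hand": 255}, {"dp": [0, 0, -0.03], "twist": [0, 0, 0], "hand": 255}, {"dp": [0, 0, -0.03], "twist": [0, 0, 0], "hand": 255}, {"dp": [0, 0, -0.02], "twist": [0, 0, 0], "hand": 255}, {"dp": [0, 0, 0], "twist": [0, 0, 0], "hand": 255}]'

```text
t: 11.6
eef_pos: [0.4748, 0.2552, 0.2442]
orientation: [0.001, 0.753, 0.657, 0.003]
ft_force: [-0.0, 0.2, -1.6]
gripper_width: 0.0145
gripper_force: 78.3
```

```bash
python3 - <<'E'
from h import *
p,M=pose();print(p,get_obs()["gripper_width"],get_obs()["q"])
ps=np.array([.6356,.0176,-1.3172]);Z=R.from_euler('z',ps[2]).as_matrix()
n=Z@np.array([-.643,0,.766]);N=Rz(-n,Z[:,1]);bar=place(ps,(-.034,0,.091))[0]
print("bar",bar,"n",n,"tooly",N[:,1],"curY",M[:,1])
for s in(.2,.075+.019*0,.04):print(s,bar+n*(s-.019))
im=snapshot("side");cv2.imwrite("pics/s6.png",cv2.resize(im[80:260,270:430,::-1],(533,600),interpolation=cv2.INTER_CUBIC))
E
```

```text
[0.47475379 0.25523415 0.24417739] 0.014488684979002412 [4.37035972e-01 3.08441064e-01 1.84080669e+00 7.74436048e-06
 9.86370011e-01 5.72865487e-01]
bar [0.62706985 0.05051256 0.091     ] n [-0.16132026  0.62243455  0.766     ] tooly [0.96801641 0.25088688 0.        ] curY [ 0.9907752  -0.13542281  0.00501746]
0.2 [0.59787088 0.16317321 0.229646  ]
0.075 [0.61803591 0.08536889 0.133896  ]
0.04 [0.62368212 0.06358368 0.107086  ]
```

View pics/s6.png

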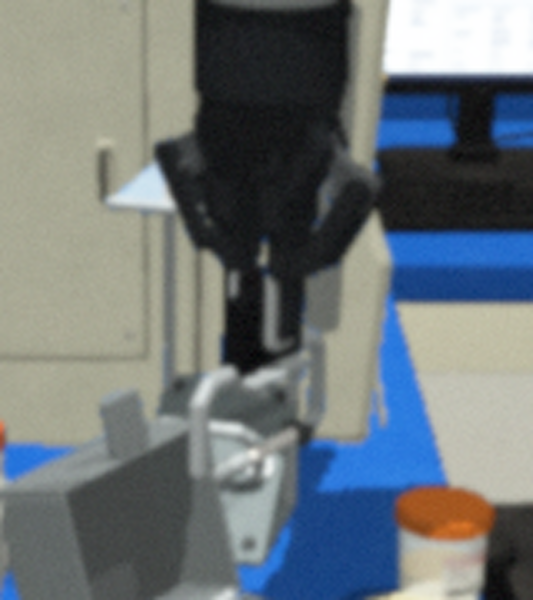

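```bash
python3 - <<'E'
from h import *
p,M=pose()
z=M[:,2]
for off in(.013,.019):
  g=p-z*off
  for nm,x,d in(("Lbot",.053,.075),("Rbot",-.053,.075),("mid",0,.075),("Ltop",.053,.024),("Rtop",-.053,.024)):
    P=g+M[:,0]*x+z*d;u=proj("side",P)[0];print(off,nm,((u-[270,80])*3.333).round(0))
o=cv2.imread("pics/s6.png")
E
```

```text
0.013 Lbot [199. 485.]
0.013 Rbot [317. 423.]
0.013 mid [260. 453.]
0.013 Ltop [200. 392.]
0.013 Rtop [320. 336.]
0.019 Lbot [199. 474.]
0.019 Rbot [317. 413.]
0.019 mid [261. 443.]
0.019 Ltop [200. 381.]
0.019 Rtop [321. 325.]
```

The clip hangs upright in the grip. Its bottom bar passes (260,451), which matches a clip_grip 13 mm behind the TCP. For the approach I keep clear of the open lid's corner and the shield rail.

```bash
cat >> h.py <<'E'
ps=np.array([.6356,.0176,-1.3172]);Z=R.from_euler('z',ps[2]).as_matrix()
n=Z@np.array([-.6428,0,.766]);N=Rz(-n,Z[:,1]);bar=place(ps,(-.034,0,.091))[0];ys=Z[:,1];tt=Z@np.array([.766,0,.6428])
E
python3 - <<'E'
from h import *
plan([((.53,.23,.33),None),((.615,.21,.33),N),(bar+n*.187+ys*.03,N)],step=.045,rot=.12)
print(N)
E
```

```text
{"dp":[-0.006,0.02,-0.029],"twist":[0,0,0]},
{"dp":[-0.005,0.02,-0.029],"twist":[0,0,0]},
{"dp":[-0.006,0.019,-0.03],"twist":[0,0,0]},
--
{"dp":[-0.001,0.012,0],"twist":[-0.019,-0.099,-0.054]},
{"dp":[-0.002,0.012,0.001],"twist":[-0.019,-0.099,-0.053]},
{"dp":[-0.002,0.012,0.001],"twist":[-0.019,-0.099,-0.054]},
{"dp":[-0.003,0.012,0.001],"twist":[-0.019,-0.098,-0.053]},
{"dp":[-0.004,0.012,0.002],"twist":[-0.019,-0.099,-0.054]},
{"dp":[-0.004,0.012,0.003],"twist":[-0.019,-0.098,-0.053]},
{"dp":[-0.004,0.012,0.003],"twist":[-0.019,-0.099,-0.054]},
--
{"dp":[0.011,0.001,0.032],"twist":[0,0,0]},
{"dp":[0.011,0,0.033],"twist":[0,0,0]},
{"dp":[0.011,0.001,0.032],"twist":[0,0,0]},
--
[[-0.19218436  0.96801641  0.16127429]
 [ 0.74151991  0.25088688 -0.62225718]
 [-0.64281676  0.         -0.76601998]]
```

Call:
arm_command --deltas '[{"dp": [-0.006, 0.02, -0.029], "twist": [0, 0, 0], "hand": 255}, {"dp": [-0.005, 0.02, -0.029], "twist": [0, 0, 0], "hand": 255}, {"dp": [-0.006, 0.019, -0.03], "twist": [0, 0, 0], "hand": 255}, {"dp": [-0.001, 0.012, 0], "twist": [-0.019, -0.099, -0.054], "hand": 255}, {"dp": [-0.002, 0.012, 0.001], "twist": [-0.019, -0.099, -0.053], "hand": 255}, {"dp": [-0.002, 0.012, 0.001], "twist": [-0.019, -0.099, -0.054], "hand": 255}, {"dp": [-0.003, 0.012, 0.001], "twist": [-0.019, -0.098, -0.053], "hand": 255}, {"dp": [-0.004, 0.012, 0.002], "twist": [-0.019, -0.099, -0.054], "hand": 255}, {"dp": [-0.004, 0.012, 0.003], "twist": [-0.019, -0.098, -0.053], "hand": 255}, {"dp": [-0.004, 0.012, 0.003], "twist": [-0.019, -0.099, -0.054], "hand": 255}, {"dp": [0, 0, 0], "twist": [0, 0, 0], "hand": 255}]'

```text
t: 12.75
eef_pos: [0.6142, 0.2107, 0.3241]
orientation: [0.27, 0.572, 0.745, -0.214]
ft_force: [0.4, 0.4, -1.3]
gripper_width: 0.0146
gripper_force: 78.6
```

```bash
python3 - <<'E'
from h import *
p,M=pose();print(p,np.round(M-N,3).tolist(),get_obs()["q"])
plan([(bar+n*.187+ys*.03,N),(bar+n*.105+ys*.03,N)],step=.035,rot=.12)
E
```

```text
[0.61417142 0.21065136 0.32407563] [[-0.008, -0.001, -0.003], [-0.005, 0.004, -0.005], [-0.004, -0.009, 0.003]] [ 0.6313059   0.56369495  1.43557655 -0.64604946  1.47419558  0.54623969]
{"dp":[0.01,0.001,0.031],"twist":[-0.001,0.002,0.003]},
{"dp":[0.009,0.001,0.031],"twist":[-0.002,0.001,0.003]},
{"dp":[0.01,0.001,0.031],"twist":[-0.001,0.002,0.003]},
--
{"dp":[0,0,0.027],"twist":[0,0,0]},
{"dp":[0,0,0.028],"twist":[0,0,0]},
{"dp":[0,0,0.027],"twist":[0,0,0]},
--
```

Call:
arm_command --deltas '[{"dp": [0.01, 0.001, 0.031], "twist": [-0.001, 0.002, 0.003], "hand": 255}, {"dp": [0.009, 0.001, 0.031], "twist": [-0.002, 0.001, 0.003], "hand": 255}, {"dp": [0.01, 0.001, 0.031], "twist": [-0.001, 0.002, 0.003], "hand": 255}, {"dp": [0, 0, 0.02], "twist": [0, 0, 0], "hand": 255}, {"dp": [0, 0, 0.02], "twist": [0, 0, 0], "hand": 255}, {"dp": [0, 0, 0.02], "twist": [0, 0, 0], "hand": 255}, {"dp": [0, 0, 0.02], "twist": [0, 0, 0], "hand": 255}, {"dp": [0, 0, 0], "twist": [0, 0, 0], "hand": 255}]'

```text
t: 13.55
eef_pos: [0.6385, 0.1224, 0.1742]
orientation: [0.268, 0.579, 0.741, -0.208]
ft_force: [-0.2, 0.1, -2.1]
gripper_width: 0.0145
gripper_force: 78.5
```

```bash
python3 - <<'E'
from h import *
p,M=pose();print(p,(p-bar)@np.c_[-tt,ys,-n],np.round(M-N,3).tolist(),get_obs()["ft_force"])
a=snapshot("side")[110:260,270:390,::-1];b=snapshot("top")[110:260,350:470,::-1]
cv2.imwrite("pics/st7.png",np.hstack([cv2.resize(x,(400,500),interpolation=cv2.INTER_CUBIC) for x in(a,b)]))
for nm,L in(("barL",bar+ys*.026),("barR",bar-ys*.026)):
  print(nm,((proj("side",L)[0]-[270,110])*3.333).round(),((proj("top",L)[0]-[350,110])*3.333+[400,0]).round())
g=p-M[:,2]*.013
for x,d in((.053,.075),(-.053,.075),(0,.075),(-.053,.024),(.053,.024)):
  P=g+M[:,0]*x+M[:,2]*d
  print("clip",x,d,((proj("side",P)[0]-[270,110])*3.333).round(),((proj("top",P)[0]-[350,110])*3.333+[400,0]).round())
E
```

```text
[0.63851817 0.12240163 0.17417755] [-0.00236088  0.02911819 -0.10660006] [[0.007, 0.002, -0.004], [0.005, -0.008, 0.003], [0.004, 0.003, -0.004]] [-0.2380485   0.11403738 -2.08255216]
barL [165. 320.] [538. 248.]
barR [239. 328.] [564. 321.]
clip 0.053 0.075 [131. 356.] [438. 273.]
clip -0.053 0.075 [167. 217.] [572. 203.]
clip 0 0.075 [150. 285.] [503. 239.]
clip -0.053 0.024 [153. 175.] [530. 197.]
clip 0.053 0.024 [115. 318.] [394. 270.]
```

View pics/st7.png

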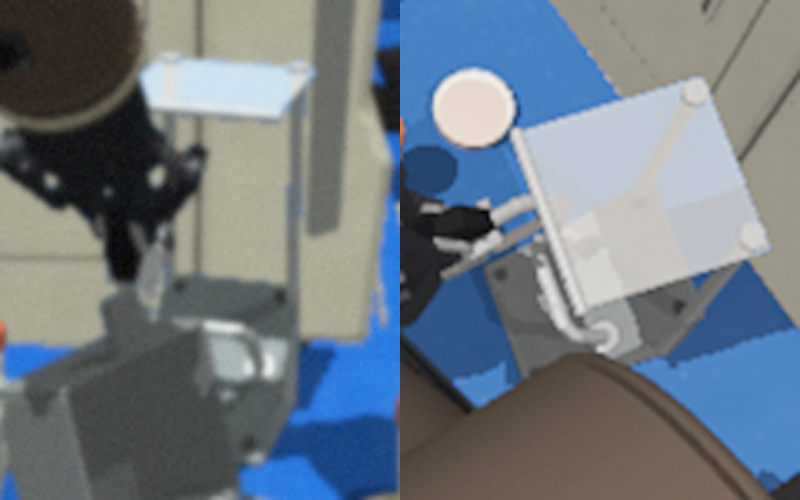

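```bash
python3 - <<'E'
from h import *
for n_,nm in(("side","side0"),("top","top0")):
  im=cv2.imread(f"pics/{nm}.png").min(2).astype(int)
  q=proj(n_,[bar+ys*k for k in(.026,.013,0,-.013,-.026)]);print(n_,q.round(1).tolist())
  u,v=q[2].round().astype(int)
  print("cols from",u-20,"rows from",v-10)
  for r in range(v-10,v+16): print(r,' '.join('%3d'%x for x in im[r,u-20:u+24]))
E
```

```text
side [[319.7, 206.0], [325.1, 206.7], [330.7, 207.3], [336.2, 207.9], [341.8, 208.5]]
cols from 311 rows from 197
197 141 140 138 145 136 141 139 126  99  84  75  70  63  66  73  76  79  83  79  79  80  77  78  79  78  75  77  80  78  79  77  81  77  79  81  74  73  76  80  78  76  69  61  59
198 140 141 143 137 142 138 132 113  89  75  74  73  73  73  79  81  81  80  81  77  80  82  78  81  81  83  78  78  76  79  80  79  76  74  78  76  79  78  81  75  73  63  51  50
199 141 140 140 137 138 138 131 106  81  79  77  77  78  82  77  79  78  78  77  81  77  80  74  80  79  79  80  77  75  79  80  77  77  79  78  79  77  75  74  76  68  59  50  46
200 142 139 138 136 137 137 128 103  83  81  80  82  80  81  79  82  79  80  76  81  75  80  81  76  81  78  75  79  85  83  77  78  80  82  76  73  74  71  70  67  69  58  55  55
201 143 139 140 139 138 137 121  99  81  79  81  80  81  80  79  83  81  81  78  76  80  82  80  79  82  75  76  77  75  79  77  77  78  68  74  73  71  72  67  66  64  63  64  62
202 138 138 137 134 141 136 113  91  79  79  81  81  79  81  80  79  77  79  77  80  8
[... 7786 characters left out ...]
  53  58 112 133 133 131 131 131 132 133 131 133 132 131 131 130 133 144 165 183 174 151 129 100  79  76 103 130 149 161 178 186 184 184 172 148 138 140 139 139
208  53  54  55  55  51  51 110 134 133 131 131 131 131 133 132 131 132 133 133 131 130 129 148 161 156 152 146 129 104  96  96 117 150 165 169 169 170 178 184 173 145 135 141 141
209  57  56  55  53  54  51  95 131 134 131 131 132 133 133 133 132 131 131 130 130 132 127 127 138 147 152 152 146 136 125 123 132 138 136 140 141 145 163 178 184 155 129 142 141
210  57  55  54  54  54  53  57 115 136 131 131 133 133 132 131 131 130 130 130 131 130 131 127 124 139 149 153 153 149 135 121 130 140 144 143 143 140 152 173 183 157 132 141 142
```

```bash
python3 - <<'E'
from h import *
plan([(bar+n*.1-tt*.002+ys*0,N),(bar+n*.06-tt*.002,N)],step=.02,rot=.12)
E
```

```text
{"dp":[0.002,-0.015,0.005],"twist":[0,-0.003,-0.004]},
{"dp":[0.002,-0.016,0.004],"twist":[0,-0.002,-0.004]},
--
{"dp":[0,0,0.013],"twist":[0,0,0]},
{"dp":[0,0,0.014],"twist":[0,0,0]},
{"dp":[0,0,0.013],"twist":[0,0,0]},
--
```

Call:
arm_command --deltas '[{"dp": [0.002, -0.015, 0.003], "twist": [0, -0.003, -0.004], "hand": 255}, {"dp": [0.002, -0.016, 0.003], "twist": [0, -0.002, -0.004], "hand": 255}, {"dp": [0, 0, 0.01], "twist": [0, 0, 0], "hand": 255}, {"dp": [0, 0, 0.01], "twist": [0, 0, 0], "hand": 255}, {"dp": [0, 0, 0.01], "twist": [0, 0, 0], "hand": 255}, {"dp": [0, 0, 0], "twist": [0, 0, 0], "hand": 255}]'

```text
t: 14.25
eef_pos: [0.6153, 0.0966, 0.1449]
orientation: [0.271, 0.574, 0.743, -0.21]
ft_force: [-1.1, -0.1, -1.9]
gripper_width: 0.0148
gripper_force: 78.6
```

```bash
python3 - <<'E'
from h import *
p,M=pose();print(p,(p-bar)@np.c_[-tt,ys,n],get_obs()["ft_force"]@np.c_[-tt,ys,n])
E
```

```text
[0.61532167 0.09657722 0.14487834] [0.00178174 0.00018459 0.07182876] [ 1.33886865 -1.09707185 -1.38153884]
```

Call:
arm_command --deltas '[{"dp": [0, 0, 0.008], "twist": [0, 0, 0], "hand": 255}, {"dp": [0, 0, 0.006], "twist": [0, 0, 0], "hand": 255}, {"dp": [0, 0, 0], "twist": [0, 0, 0], "hand": 255}]'

```text
t: 14.55
eef_pos: [0.6175, 0.0881, 0.1346]
orientation: [0.271, 0.574, 0.744, -0.21]
ft_force: [0.2, 0.7, 1.6]
gripper_width: 0.015
gripper_force: 79.1
```

```bash
python3 - <<'E'
from h import *
p,M=pose();print(p,(p-bar)@np.c_[-tt,ys,n],get_obs()["ft_force"]@np.c_[-tt,ys,n])
E
```

```text
[0.61745902 0.08810336 0.13459785] [0.0016959  0.0001276  0.05833643] [-0.56688416  0.35456333  1.6407721 ]
```

The force along the normal has risen by about 3 N, which fits the gate yielding. I'll keep pushing.

Call:
arm_command --deltas '[{"dp": [0, 0, 0.008], "twist": [0, 0, 0], "hand": 255}, {"dp": [0, 0, 0.008], "twist": [0, 0, 0], "hand": 255}, {"dp": [0, 0, 0.007], "twist": [0, 0, 0], "hand": 255}, {"dp": [0, 0, 0.006], "twist": [0, 0, 0], "hand": 255}, {"dp": [0, 0, 0.005], "twist": [0, 0, 0], "hand": 255}, {"dp": [0, 0, 0], "twist": [0, 0, 0], "hand": 255}, {"dp": [0, 0, 0], "twist": [0, 0, 0], "hand": 255}]'

```text
t: 15.25
eef_pos: [0.6227, 0.0675, 0.1088]
orientation: [0.271, 0.574, 0.744, -0.209]
ft_force: [-0.2, 0.2, -1.4]
gripper_width: 0.0149
gripper_force: 79.3
```

```bash
python3 - <<'E'
from h import *
p,M=pose();print(p,(p-bar)@np.c_[-tt,ys,n],get_obs()["ft_force"]@np.c_[-tt,ys,n])
E
```

```text
[0.62274088 0.06745039 0.10879408] [1.95331736e-03 5.89714484e-05 2.48678107e-02] [ 1.1196583  -0.13281139 -0.90095396]
```

Call:
arm_command --deltas '[{"dp": [0, 0, 0.002], "twist": [0, 0, 0], "hand": 255}, {"dp": [0, 0, 0], "twist": [0, 0, 0], "hand": 255}, {"dp": [0, 0, -0.008], "twist": [0, 0, 0], "hand": 255}, {"dp": [0, 0, -0.008], "twist": [0, 0, 0], "hand": 255}, {"dp": [0, 0, -0.008], "twist": [0, 0, 0], "hand": 255}, {"dp": [0, 0, 0], "twist": [0, 0, 0], "hand": 255}]'

```text
t: 15.85
eef_pos: [0.6198, 0.0825, 0.1271]
orientation: [0.272, 0.574, 0.744, -0.208]
ft_force: [0.1, -0.2, -1.6]
gripper_width: 0.0147
gripper_force: 79.3
```

Call:
arm_command --deltas '[{"dp": [0, 0, -0.003], "twist": [0, 0, 0], "hand": 255}, {"dp": [0, 0, -0.002], "twist": [0, 0, 0], "hand": 255}, {"dp": [0, 0, 0], "twist": [0, 0, 0], "hand": 255}]'

```text
t: 16.15
eef_pos: [0.6185, 0.0845, 0.1298]
orientation: [0.271, 0.574, 0.744, -0.209]
ft_force: [1.3, -0.6, -2.0]
gripper_width: 0.0149
gripper_force: 79.3
```

```bash
python3 - <<'E'
from h import *
p,M=pose();print(p,(p-bar)@np.c_[-tt,ys,n],get_obs()["ft_force"]@np.c_[-tt,ys,n])
a=snapshot("side")[130:250,270:390,::-1]
cv2.imwrite("pics/s8.png",cv2.resize(a,(600,600),interpolation=cv2.INTER_CUBIC))
E
```

```text
[0.61847597 0.08445608 0.12982146] [0.00186627 0.00019698 0.05224423] [ 0.61271451  1.14864137 -2.10262462]
```

View pics/s8.png

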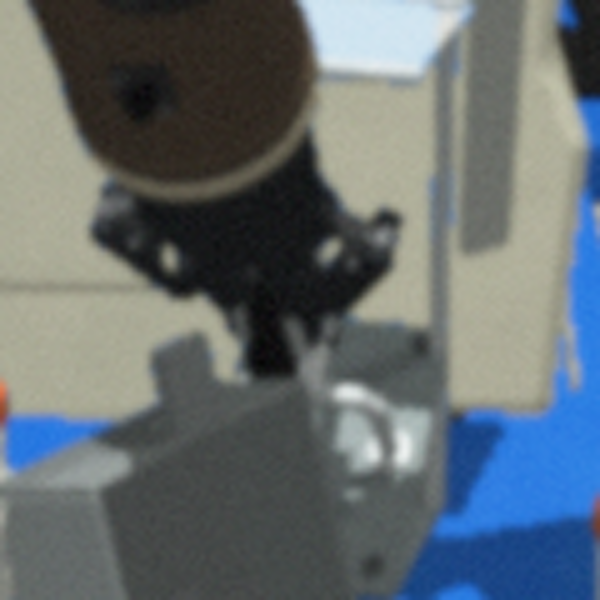

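The lid hides the loop in this view: the ring shows at (370,420) and the clip is masked left of x=320. I'll use a pull test instead.

Call:
arm_command --deltas '[{"dp": [0, 0, -0.002], "twist": [0, 0, 0], "hand": 255}, {"dp": [0, 0, -0.002], "twist": [0, 0, 0], "hand": 255}, {"dp": [0, 0, 0], "twist": [0, 0, 0], "hand": 255}]'

```text
t: 16.5
eef_pos: [0.6175, 0.0861, 0.1322]
orientation: [0.271, 0.574, 0.744, -0.21]
ft_force: [3.5, -7.6, -12.3]
gripper_width: 0.0146
gripper_force: 79.8
```

The pull met 14 N, so the gate is shut behind the bar. I'll seat the saddle on the bar, then let go.

Call:
arm_command --deltas '[{"dp": [0, 0, 0.008], "twist": [0, 0, 0], "hand": 255}, {"dp": [0, 0, 0.009], "twist": [0, 0, 0], "hand": 255}, {"dp": [0, 0, 0.009], "twist": [0, 0, 0], "hand": 255}, {"dp": [0, 0, 0.006], "twist": [0, 0, 0], "hand": 255}, {"dp": [0, 0, 0], "twist": [0, 0, 0], "hand": 255}]'

```text
t: 17.0
eef_pos: [0.6227, 0.066, 0.1074]
orientation: [0.271, 0.574, 0.743, -0.21]
ft_force: [-0.6, 0.4, -1.0]
gripper_width: 0.0149
gripper_force: 82.0
```

Call:
arm_command --deltas '[{"dp": [0, 0, 0.002], "twist": [0, 0, 0], "hand": 255}, {"dp": [0, 0, 0.001], "twist": [0, 0, 0], "hand": 255}, {"dp": [0, 0, 0], "twist": [0, 0, 0], "hand": 255}]'

```text
t: 17.3
eef_pos: [0.6235, 0.0655, 0.1066]
orientation: [0.271, 0.574, 0.744, -0.209]
ft_force: [-2.9, 4.3, 5.1]
gripper_width: 0.0144
gripper_force: 83.5
```

```bash
python3 - <<'E'
from h import *
p,M=pose();print(p,(p-bar)@np.c_[-tt,ys,n],get_obs()["ft_force"]@np.c_[-tt,ys,n])
E
```

```text
[0.6235474  0.06553562 0.10659248] [0.0017937  0.00035931 0.02185987] [ 0.45454464 -1.68757159  7.05068754]
```

Call:
arm_command --deltas '[{"dp": [0, 0, -0.001], "twist": [0, 0, 0], "hand": 255}, {"dp": [0, 0, 0], "twist": [0, 0, 0], "hand": 140}, {"dp": [0, 0, 0], "twist": [0, 0, 0], "hand": 140}, {"dp": [0, 0, 0], "twist": [0, 0, 0], "hand": 140}, {"dp": [0, 0, 0], "twist": [0, 0, 0], "hand": 140}, {"dp": [0, 0, 0], "twist": [0, 0, 0], "hand": 140}, {"dp": [0, 0, -0.01], "twist": [0, 0, 0], "hand": 140}, {"dp": [0, 0, -0.02], "twist": [0, 0, 0], "hand": 140}, {"dp": [0, 0, -0.03], "twist": [0, 0, 0], "hand": 140}, {"dp": [0, 0, -0.04], "twist": [0, 0, 0], "hand": 140}, {"dp": [0, 0, -0.04], "twist": [0, 0, 0], "hand": 140}, {"dp": [0, 0, -0.04], "twist": [0, 0, 0], "hand": 140}, {"dp": [0, 0, -0.04], "twist": [0, 0, 0], "hand": 140}, {"dp": [0, 0, 0], "twist": [0, 0, 0], "hand": 140}]'

```text
t: 18.7
eef_pos: [0.5882, 0.2068, 0.2795]
orientation: [0.272, 0.574, 0.744, -0.206]
ft_force: [0.5, 0.1, -0.3]
gripper_width: 0.0385
gripper_force: 0.0
```

```bash
python3 - <<'E'
from h import *
p,M=pose();print(p,get_obs()["ft_force"])
a=snapshot("side")[110:260,270:390,::-1];b=snapshot("top")[110:260,350:470,::-1]
cv2.imwrite("pics/st9.png",np.hstack([cv2.resize(x,(400,500),interpolation=cv2.INTER_CUBIC) for x in(a,b)]))
for n_ in("side","top"):
  for l in("clip_grip","case_lid"): print(n_,l,[(np.round(np.array(x["rect"])*[640,480,640,480],0).tolist(),round(x["conf"],2)) for x in recognise(l,n_)[:2]])
E
```

```text
[0.5881831  0.20680693 0.27953362] [ 0.54193049  0.08240465 -0.30965775]
side clip_grip [([322.0, 189.0, 339.0, 213.0], 0.62)]
side case_lid [([269.0, 195.0, 342.0, 281.0], 0.94), ([271.0, 194.0, 391.0, 324.0], 0.39)]
top clip_grip [([369.0, 193.0, 404.0, 210.0], 0.67)]
top case_lid [([272.0, 204.0, 339.0, 251.0], 0.82)]
```

View pics/st9.png

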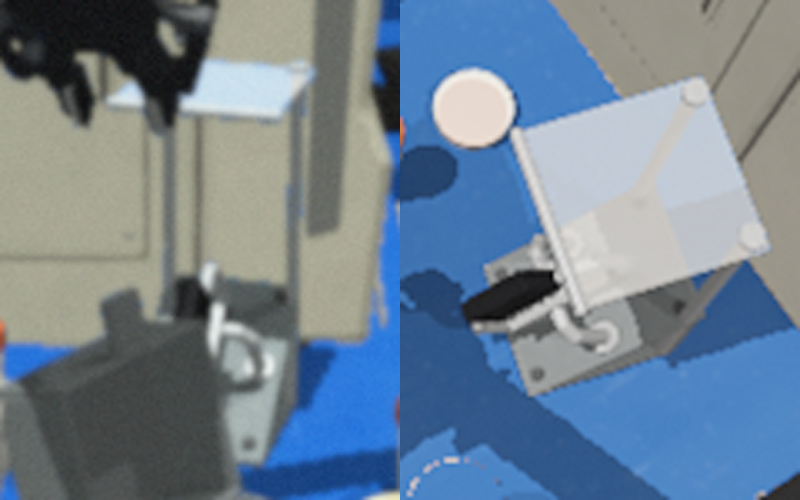

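The clip hangs on the ring with its handle at top-view (510,295), at the bar. The lid is open and the gripper is clear. I'll let it settle, then hand in.

Call:
arm_command --deltas '[{"dp": [0, 0, -0.02], "twist": [0, 0, 0], "hand": 140}, {"dp": [0, 0, 0], "twist": [0, 0, 0], "hand": 140}, {"dp": [0, 0, 0], "twist": [0, 0, 0], "hand": 140}, {"dp": [0, 0, 0], "twist": [0, 0, 0], "hand": 140}, {"dp": [0, 0, 0], "twist": [0, 0, 0], "hand": 140}, {"dp": [0, 0, 0], "twist": [0, 0, 0], "hand": 140}, {"dp": [0, 0, 0], "twist": [0, 0, 0], "hand": 140}, {"dp": [0, 0, 0], "twist": [0, 0, 0], "hand": 140}, {"dp": [0, 0, 0], "twist": [0, 0, 0], "hand": 140}, {"dp": [0, 0, 0], "twist": [0, 0, 0], "hand": 140}]'

```text
t: 20.0
eef_pos: [0.5843, 0.2151, 0.2904]
orientation: [0.271, 0.574, 0.744, -0.209]
ft_force: [0.4, -0.0, 0.2]
gripper_width: 0.0386
gripper_force: 0.0
```

```bash
python3 - <<'E'
from h import *
r=recognise
a=snapshot("top");import time
for n_ in("top",): print([(np.round(np.array(x["rect"])*[640,480,640,480],0).tolist(),round(x["conf"],2)) for x in recognise("clip_grip",n_)[:1]])
print(job_done())
E
```

```text
[([368.0, 192.0, 406.0, 211.0], 0.76)]
the job is handed in; nothing more can be done
None
```

I handed the job in at about 20 s of the 64 s limit: the clip is snapped on the D-ring (a pull back met 14 N) and released, the lid is open and the gripper is clear, but no verdict came back.

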